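Build up an idler pulley on the blue assembly stand

ROBOT

A 7-joint arm with a two-finger parallel gripper is mounted at the origin on a cart in front of the work surface, level with it; the furniture and walls round the work are solid. World frame = base frame: x ahead of the robot, y to its left, z up, the work surface at z = 0. Lengths are in m, angles in rad, forces in N, time in s.
With the tool pointing down it reaches from about 0.425 to 0.925 m from the base axis. Payload 6.8 kg.
Tool frame: the origin (TCP) lies on the centre line of the jaws, within the pads' length; the fingertips stand 14 mm ahead of it and the grasp point (between the pads) lies 5 mm behind it (r.tips_ahead is the distance from the TCP to the fingertips, in m); z points along the fingers, y is the line along which they close (so a half turn about z gives the same grasp; the last joint's range is limited). The gripper opens to 85 mm and grips with 20 to 120 N. Pads are 22 mm wide; open, the fingers measure 114 mm over their backs; the gripper's body (76 mm by 85 mm) begins 54 mm behind the grasp point. The pads swing forward as they close: fully open they stand 13 mm farther back than shut.
Start: joints at [-1.44, 0.477, 0.022, 1.555, -0.011, 1.109, -0.083], TCP at [0.16, 0.656, 0.245] pointing down, gripper open.
Joint ranges: [-2.96, 2.96], [-0.34, 2.1], [-1.41, 1.46], [0.24, 2.44], [-1.37, 4.51], [0.17, 1.92], [-2.96, 2.96]. Speed limits (rad/s): [2.39, 2.39, 3.14, 3.14, 3.14, 3.14, 3.14].

INTERFACE

Orientations are given as a rotation vector (axis times angle).
In Python, from bench import r, eyes gives the robot as it stands.
- The arm moves only by the tool step_arm, never from a script. Its argument "rows" is a list of rows, each a list of 6 numbers: the shift along the world's x, y, z in units of 60 cm (1.0 is 60 cm), then the turn, a rotation vector about the world's x, y, z in units of pi rad (1.0 is pi rad). In form: [[x, y, z, rx, ry, rz], ...]. A call has 1 to 5 rows; each row is the pose to reach, as a shift and turn from the pose commanded when the call began, turning the shorter way round; what a row does not reach only later rows make up. A row lasts 1/12 s, in which the tool goes at most 41.7 mm and 7.16 degrees, less where a joint would pass 70% of its speed; a pose out of reach is approached as far as the arm can. A call with a number of a shift or a turn outside -1 to 1 is refused whole. A call with a gripper value outside its range is refused whole. "jaw" is the closure, from 0 (fully open) to 1 (shut), set as the call begins (left out, the last holds). The fingers move at their own pace and stop on an object; "squeeze" is the grip in N (left out, the last holds). Time passes only in rows, so rows that repeat a pose let the fingers close. It gives the time, the measured TCP pose, the force, the opening and the grip force at its end, in the units of the state.
- r.get_obs(): the state, without advancing time (a new reading comes with each control period).
- eyes.grab_frame(name): name is "scene" or "side" or "wrist"; returns the picture (384x512x3 uint8, red, green, blue); there is no depth.
- eyes.camera_info(name): a dict with "mtx" (3x3 intrinsics, pixels), "extrinsics" (4x4, takes a point from camera to world coordinates); the wrist camera has in their place "tool_from_camera" (4x4, takes a point from camera to tool coordinates, whose origin is the TCP and whose axes are the flange's). Camera axes: x right, y down, z forward; pixel columns grow to the right and rows downward; lengths in m; the calibration is good to about 2 mm. A picture is of the moment at which its call begins: read the wrist's pose just before it. camera_info takes no time and is no camera call.
- r.hand_in(): hands the job in; it is judged then, once.
The state is a dict: "clock": time; "joints": joint angles; "qvel": joint speeds; "tau": joint torques, N m; "tcp_pos": TCP position; "orientation": TCP orientation; "contact_force": force on the tool from outside, world axes, zero at the start; "moment": the same for the moment, N m; "grip_width": finger opening in m; "gripper_force": force on a finger pad.
Only numpy, scipy, OpenCV 4.12 (cv2) and the standard library are available. Lean on these libraries where they do the work, as an engineer would, in place of code of your own. Each camera call takes 0.05 s, during which the arm holds its last target. There are 200 camera calls.

TASK

Build up the idler on the pin of the blue assembly stand, from the bottom up: first the ball bearing, then the brass spacer, then the green pulley, and last the red cap over the end of the pin, closed end up. Each part must lie flat on the one below, and at the end everything is let go and still.

Things in the scene. Friction and masses are not known exactly. Their poses are not given: they have to be found in the camera images.
- blue_stand_seat (a point): the assembly stand painted blue, screwed to the desk. A round foot of 90 mm diameter, 8 mm high, a neck of 40 mm diameter up to a flat seat 24 mm above the desk, and on it an upright steel pin of 9 mm diameter standing 53 mm above the seat (its last 12 mm taper to 4 mm across). This point is the centre of the seat's face, at the root of the pin; z is up, along the pin.
- yellow_stand_seat (a point): a like stand painted yellow, of the same sizes but with a pin 24 mm thick, too thick for any of these parts; not used in this job. This point is the centre of its seat's face, 24 mm above the desk; z up.
- bearing_mid (a point): ball bearing, steel with a red seal: a flat ring of 52 mm diameter, 13 mm high, bore about 14 mm, lying flat and loose on the desk. This point is its centre, half-way up; z is its axis.
- spacer_mid (a point): brass spacer: plain brass-coloured ring of 36 mm diameter, 14 mm high, bore 16 mm, lying flat and loose. This point is its centre, half-way up; z is its axis.
- pulley_mid (a point): green plastic belt pulley: 56 mm diameter, 16 mm high, bore 16 mm, two plain flanges 6 mm high each with a shallow groove (47 mm across, 4 mm high) between them, the same both ways up, lying flat and loose. This point is its centre, half-way up; z is its axis.
- cap_mid (a point): red plastic cap: fluted round knob of 42 mm diameter, 24 mm high, with a closed top and a blind bore 16 mm wide and 14 mm deep from below, standing loose with its closed end up. This point is its centre, half-way up; z points to the closed end.
Not all that is in view belongs to the job. Of the things that look like the part that bears spacer_mid, the largest one is meant.

How it is judged:
On the way, in this order (a step that is already met when the one before it is completed fails the run):
1. the bearing lies on the blue stand's seat, round its pin (horizontal distance between bearing_mid and blue_stand_seat below 0.008 m and z of bearing_mid in the frame of blue_stand_seat between 0.0025 and 0.0105 m and (angle between bearing_mid's own z axis and vertical below 0.15 rad or angle between bearing_mid's own z axis and vertical above 2.99 rad)), for 0.2 s.
2. the brass spacer lies on the bearing (horizontal distance between spacer_mid and blue_stand_seat below 0.008 m and z of spacer_mid in the frame of blue_stand_seat between 0.016 and 0.024 m and (angle between spacer_mid's own z axis and vertical below 0.15 rad or angle between spacer_mid's own z axis and vertical above 2.99 rad)), for 0.2 s.
3. the pulley lies on the spacer (horizontal distance between pulley_mid and blue_stand_seat below 0.008 m and z of pulley_mid in the frame of blue_stand_seat between 0.031 and 0.039 m and (angle between pulley_mid's own z axis and vertical below 0.15 rad or angle between pulley_mid's own z axis and vertical above 2.99 rad)), for 0.2 s.
4. the red cap sits on the pulley, over the pin (horizontal distance between cap_mid and blue_stand_seat below 0.008 m and z of cap_mid in the frame of blue_stand_seat between 0.051 and 0.059 m and angle between cap_mid's own z axis and vertical below 0.15 rad), for 0.2 s.
At the end, for the whole second after the job is handed in: On the blue stand's pin, from its seat up: bearing, spacer, pulley, cap. Each centre within 8 mm sideways of the seat's centre and within 4 mm of its proper height (6.5, 20, 35, 55 mm above the seat), level within 0.15 rad (cap closed end up), slower than 0.02 m/s (all of step 1 and all of step 2 and all of step 3 and all of step 4 and linear speed of each of bearing, spacer, pulley, cap below 0.02 m/s); the robot touches nothing.
It also fails if it takes over 93 s, if anything falls off the work surface, if the arm or the gripper's body presses on something with over 40 N, if the wrist force passes 120 N, or if a joint passes its speed limit or range.

## Working session

There is one attempt and no reset: what is moved stays moved. The work goes in short steps, Python scripts to look and compute and a tool call to move; the robot and the scene stay as the last step left them, time stands still between calls to the robot, and variables do not carry over. Pictures are saved under pics/ and viewed, at most 14 in all, crops included, and the job is handed in when it is done.

Besides the shell and the picture viewer there is one more tool, called after "Emit:" as name([rows], argument=value, ...), one row to a line, values as JSON. step_arm: Moves the arm, as the interface text tells. Shifts and turns lie within -1 to 1; 1 stands for 60 cm of shift or pi rad of turn. Its arguments: {"type":"object","properties":{"rows":{"type":"array"},"jaw":{"type":"number"},"squeeze":{"type":"number"}},"required":["rows"]}

```bash
ls; mkdir -p pics; python3 - <<'E'
from bench import r, eyes
import cv2,numpy as np
np.set_printoptions(precision=4,suppress=True)
o=r.get_obs(); print(o['tcp_pos'],o['orientation'],o['clock'],o['grip_width'],r.tips_ahead)
ims=[]
for n in ['scene','side','wrist']:
    im=eyes.grab_frame(n); cv2.imwrite(f'pics/{n}0.png',im[:,:,::-1]); print(n,eyes.camera_info(n))
E
```

```text
pics
[0.1595 0.6553 0.2443] [-0.3742 -3.1191  0.0028] 0.0 0.08550489252859854 0.014
scene {'mtx': array([[439.3845,   0.    , 259.9746],
       [  0.    , 439.3845, 198.257 ],
       [  0.    ,   0.    ,   1.    ]]), 'extrinsics': array([[ 0.8803, -0.3499,  0.3204,  0.2608],
       [-0.4743, -0.632 ,  0.6129, -0.4764],
       [-0.012 , -0.6915, -0.7223,  0.6882],
       [ 0.    ,  0.    ,  0.    ,  1.    ]])}
side {'mtx': array([[353.1471,   0.    , 253.7914],
       [  0.    , 353.1471, 191.0654],
       [  0.    ,   0.    ,   1.    ]]), 'extrinsics': array([[-0.994 ,  0.0749, -0.0794,  0.5847],
       [ 0.1069,  0.5224, -0.846 ,  0.7438],
       [-0.0218, -0.8494, -0.5273,  0.5053],
       [ 0.    ,  0.    ,  0.    ,  1.    ]])}
wrist {'mtx': array([[269.2204,   0.    , 260.459 ],
       [  0.    , 269.2204, 192.606 ],
       [  0.    ,   0.    ,   1.    ]]), 'tool_from_camera': array([[ 0.0004, -0.966 , -0.2584,  0.0649],
       [ 1.    ,  0.0005, -0.0003,  0.0011],
       [ 0.0004, -0.2584,  0.966 , -0.1288],
       [ 0.    ,  0.    ,  0.    ,  1.    ]])}
```

View pics/scene0.png

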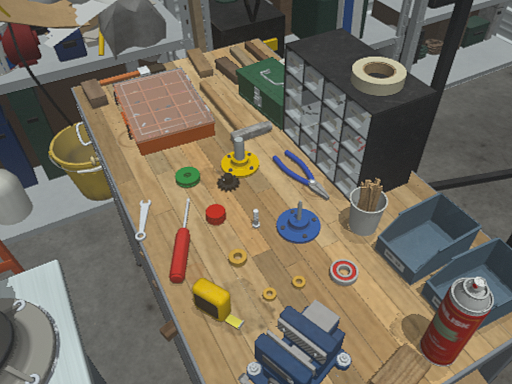

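View pics/side0.png

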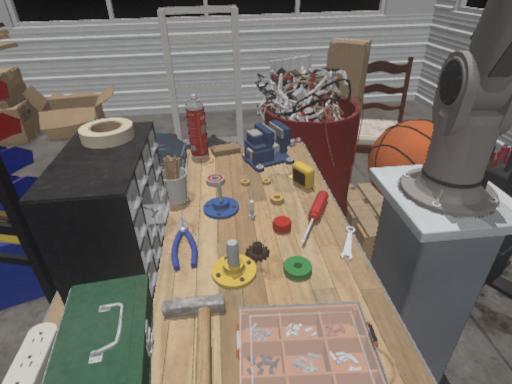

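Candidates: spacer: rings at scene (238,257), (269,294), (299,282), of which (238,257) looks largest. Cap: red at (216,214), with the screwdriver and the tin as red distractors. Pulley: green (188,177), with the dark gear at (228,182) as the other candidate. Bearing: (344,272). Blue stand: (299,222), with the yellow stand at (240,162) excluded. One close crop to check.

```bash
cat > h.py <<'E'
import numpy as np,cv2
from bench import r,eyes
from scipy.spatial.transform import Rotation as R
np.set_printoptions(precision=4,suppress=True)
def cam(n,o=None):
    c=eyes.camera_info(n)
    if n!='wrist': return c['mtx'],c['extrinsics']
    T=np.eye(4);T[:3,:3]=R.from_rotvec(o['orientation']).as_matrix();T[:3,3]=o['tcp_pos']
    return c['mtx'],T@c['tool_from_camera']
def ray(K,E,uv,z):
    d=E[:3,:3]@np.linalg.inv(K)@np.array([uv[0],uv[1],1.]); p=E[:3,3]
    return p+d*(z-p[2])/d[2]
def proj(K,E,P):
    q=np.linalg.inv(E)@np.append(P,1); q=K@q[:3]; return q[:2]/q[2]
def blob(im,lo,hi,win):
    x0,y0,x1,y1=win
    h=cv2.cvtColor(im[y0:y1,x0:x1],cv2.COLOR_RGB2HSV)
    lo,hi=np.array(lo),np.array(hi)
    m=cv2.inRange(h,lo,hi)
    if lo[0]==0: m|=cv2.inRange(h,np.array([172,lo[1],lo[2]]),np.array([180,hi[1],hi[2]]))
    n,l,s,c=cv2.connectedComponentsWithStats(m)
    k=1+np.argmax(s[1:,4]); mm=(l==k).astype(np.uint8)
    cs,_=cv2.findContours(mm,cv2.RETR_EXTERNAL,cv2.CHAIN_APPROX_NONE)
    ct=cs[0].reshape(-1,2)+[x0,y0]
    return ct
def fit(ct,K,E,rad,zb,zt):
    """fit xy of vertical cylinder so its silhouette hull matches contour hull (mask IoU centre/bbox)"""
    from scipy.optimize import least_squares
    hull=cv2.convexHull(ct.astype(np.int32)).reshape(-1,2)
    def bb(p): 
        p=np.asarray(p,np.float32); a=[]
        for t in np.arange(0,2*np.pi,np.pi/8): a.append((p@[np.cos(t),np.sin(t)]).max())
        return np.array(a)
    th=np.linspace(0,2*np.pi,48)
    def f(v):
        P=[proj(K,E,[v[0]+rad*np.cos(t),v[1]+rad*np.sin(t),z]) for z in(zb,zt) for t in th]
        return bb(P)-bb(hull)
    x0=ray(K,E,ct.mean(0),(zb+zt)/2)[:2]
    s=least_squares(f,x0,loss='soft_l1'); return s.x,np.sqrt(np.mean(s.fun**2))
E
cat > m.py <<'E'
from h import *
J={'pulley':([45,100,40],[85,255,255],.028,0,.016,(165,160,210,195),(275,250,320,285)),
'cap':([0,120,60],[8,255,255],.021,0,.024,(200,200,232,228),(265,212,297,238)),
'spacer':([17,130,80],[30,255,255],.018,0,.014,(222,243,254,270),(264,190,289,208)),
'blue':([100,120,40],[125,255,255],.045,0,.008,(265,200,330,250),(198,190,243,222)),
'seal':([0,100,60],[10,255,255],.0195,.012,.013,(325,255,362,290),(200,170,228,190))}
for n,k in(('scene',5),('side',6)):
    im=cv2.imread(f'pics/{n}0.png')[:,:,::-1]; K,E=cam(n)
    for o,v in J.items():
        ct=blob(im,v[0],v[1],v[k]); b=cv2.boundingRect(ct.astype(np.int32)); print(n,o,b,*fit(ct,K,E,*v[2:5]))
E
python3 m.py; python3 -c "
import cv2
a=cv2.imread('pics/scene0.png')[155:310,165:375];cv2.imwrite('pics/c1.png',cv2.resize(a,None,fx=3.7,fy=3.7,interpolation=2))"
```

```text
scene pulley (175, 167, 25, 21) [0.4514 0.2397] 1.00863532542858
scene cap (206, 204, 20, 21) [0.4585 0.1021] 1.2163799402008597
scene spacer (228, 248, 19, 19) [ 0.4514 -0.0139] 0.9179066271767651
scene blue (277, 208, 43, 35) [0.5985 0.0035] 1.2933257522932844
scene seal (333, 261, 23, 19) [ 0.6087 -0.1381] 0.47184076695072674
side pulley (285, 259, 20, 16) [0.4646 0.239 ] 6.201770004343119
side cap (273, 216, 18, 18) [0.4627 0.1062] 1.1077527590495444Traceback (most recent call last):
  File "m.py", line 10, in <module>
    ct=blob(im,v[0],v[1],v[k]); b=cv2.boundingRect(ct.astype(np.int32)); print(n,o,b,*fit(ct,K,E,*v[2:5]))
  File "h.py", line 22, in blob
    k=1+np.argmax(s[1:,4]); mm=(l==k).astype(np.uint8)
        ~~~~~~~~~^^^^^^^^^
    return _wrapfunc(a, 'argmax', axis=axis, out=out, **kwds)
    return bound(*args, **kwds)
ValueError: attempt to get argmax of an empty sequence
```

View pics/c1.png

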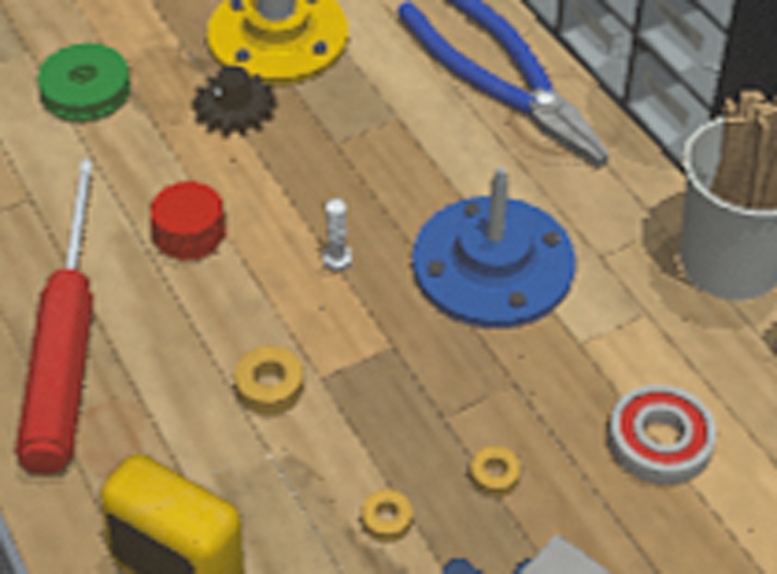

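The crop confirms the choices: green pulley (188,177), red cap (216,214), bearing (344,272) with its red seal, blue stand (299,222), and the largest of the three brass rings at (238,257). The other two rings are clearly smaller. Next I check the clearances round the bearing.

```bash
python3 - <<'E'
from h import *
K,E=cam('scene'); 
for n,uv,z in [('cup base',(362,230),0),('cup L',(350,225),0.02),('vice grey',(320,305),.07),('vice top near bearing',(338,322),.06),('vice blue top',(290,312),.08),('bolt',(256,222),.005),('pintop',(299.5,203),.077),('bin corner',(382,240),.03),('tape',(215,283),.04)]:
    print(n,ray(K,E,uv,z))
K,E=cam('side')
for n,uv,z in [('cap',(283,226),.012),('pulley',(297,268),.008),('spacer',(277,199),.007),('bearing',(215,181),.0065),('pintop',(220,177),.077),('cup',(177,203),0),('vice front',(268,165),0)]: print(n,ray(K,E,uv,z))
E
```

```text
cup base [ 0.7044 -0.0705  0.    ]
cup L [ 0.6787 -0.0606  0.02  ]
vice grey [ 0.5074 -0.2029  0.07  ]
vice top near bearing [ 0.5193 -0.2367  0.06  ]
vice blue top [ 0.4564 -0.1954  0.08  ]
bolt [0.5249 0.048  0.005 ]
pintop [ 0.5919 -0.0052  0.077 ]
bin corner [ 0.7031 -0.1261  0.03  ]
tape [ 0.3844 -0.0671  0.04  ]
cap [0.4606 0.1119 0.012 ]
pulley [0.4562 0.2437 0.008 ]
spacer [ 0.4546 -0.0086  0.007 ]
bearing [ 0.6122 -0.1255  0.0065]
pintop [ 0.5958 -0.0206  0.077 ]
cup [ 0.7124 -0.0368  0.    ]
vice front [ 0.4491 -0.2117  0.    ]
```

Emit:
step_arm([
  [0.35, -0.6, 0, 0, 0, 0],
  [0.35, -0.6, 0, 0, 0, 0],
  [0.35, -0.6, 0, 0, 0, 0],
  [0.35, -0.6, 0, 0, 0, 0],
  [0.35, -0.6, 0, 0, 0, 0],
])

```text
clock: 0.57
tcp_pos: [0.2653, 0.4739, 0.245]
orientation: [-0.374, -3.119, 0.001]
contact_force: [0.9, 0.2, 1.1]
grip_width: 0.0853
gripper_force: 0.0
```

Emit:
step_arm([
  [0.35, -0.6, 0, 0, 0, 0],
  [0.35, -0.6, 0, 0, 0, 0],
  [0.35, -0.6, 0, 0, 0, 0],
  [0.35, -0.6, 0, 0, 0, 0],
  [0.35, -0.6, 0, 0, 0, 0],
])

```text
clock: 0.98
tcp_pos: [0.3701, 0.2939, 0.2453]
orientation: [-0.374, -3.119, -0.0]
contact_force: [0.7, 1.3, -0.3]
grip_width: 0.085
gripper_force: 0.0
```

Emit:
step_arm([
  [0.35, -0.6, 0, 0, 0, 0],
  [0.35, -0.6, 0, 0, 0, 0],
  [0.35, -0.6, 0, 0, 0, 0],
  [0.35, -0.6, 0, 0, 0, 0],
  [0.35, -0.6, 0, 0, 0, 0],
])

```text
clock: 1.4
tcp_pos: [0.475, 0.114, 0.2455]
orientation: [0.374, 3.119, 0.001]
contact_force: [1.1, 0.3, -0.0]
grip_width: 0.0857
gripper_force: 0.0
```

Emit:
step_arm([
  [0.23, -0.4, -0.17, 0, 0, 0],
  [0.23, -0.4, -0.17, 0, 0, 0],
  [0.23, -0.4, -0.17, 0, 0, 0],
  [0.23, -0.4, -0.17, 0, 0, 0],
  [0.23, -0.4, -0.17, 0, 0, 0],
])

```text
clock: 1.82
tcp_pos: [0.5726, -0.0551, 0.1725]
orientation: [-0.374, -3.119, -0.0]
contact_force: [1.3, 0.5, 0.2]
grip_width: 0.0858
gripper_force: 0.0
```

```bash
cat > w.py <<'E'
from h import *; import sys
o=r.get_obs(); im=eyes.grab_frame('wrist'); cv2.imwrite(f'pics/{sys.argv[1]}.png',im[:,:,::-1])
np.savez(f'pics/{sys.argv[1]}.npz',o=o['orientation'],p=o['tcp_pos']); print(o['clock'],o['tcp_pos'],o['orientation'],o['grip_width'],o['contact_force'])
E
python3 w.py w1
```

```text
1.8167 [ 0.5726 -0.0551  0.1725] [-0.3735 -3.1192 -0.0002] 0.08578215320129114 [1.317  0.4959 0.1959]
```

View pics/w1.png

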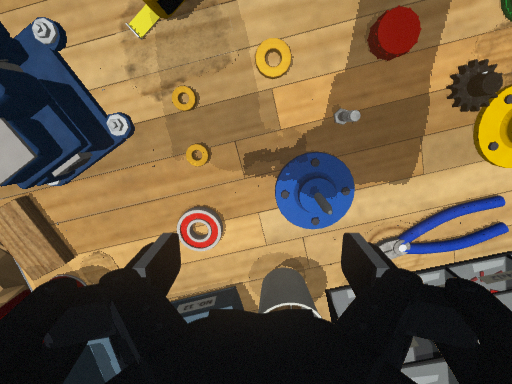

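The wrist picture shows the bearing (200,230), blue stand (315,190), spacer (273,58), the small rings (183,98) and (197,154), and the cap (396,32).

```bash
cat > f.py <<'E'
from h import *
def load(n):
    d=np.load(f'pics/{n}.npz'); return cv2.imread(f'pics/{n}.png')[:,:,::-1],*cam('wrist',{'orientation':d['o'],'tcp_pos':d['p']})
C={'red':([0,120,60],[8,255,255]),'brass':([17,130,80],[30,255,255]),'blue':([100,120,40],[125,255,255]),'green':([45,100,40],[85,255,255])}
def meas(n,col,win,rad,zb,zt):
    im,K,E=load(n); ct=blob(im,*C[col],win); print(n,col,cv2.boundingRect(ct.astype(np.int32)),*fit(ct,K,E,rad,zb,zt))
E
python3 - <<'E'
from f import *
meas('w1','red',(170,200,230,255),.0195,.013,.013)
meas('w1','blue',(265,145,365,235),.045,0.004,.008)
meas('w1','brass',(245,30,300,85),.018,0,.014)
meas('w1','red',(360,2,430,68),.021,0,.024)
im,K,E=load('w1')
print('pin top',ray(K,E,(327,210),.077))
for n in('scene',):
  K,E=cam(n); im=cv2.imread('pics/scene0.png')[:,:,::-1]
  print(proj(K,E,[.598,.001,.077]),proj(K,E,[.598,.001,.024]))
E
```

```text
w1 red (180, 213, 38, 35) [ 0.6113 -0.1366] 1.5600520732011052
w1 blue (275, 152, 79, 77) [0.5998 0.0019] 0.8906509772457905
w1 brass (245, 33, 55, 52) [ 0.4558 -0.0158] 8.049902412839208
w1 red (367, 5, 55, 56) [0.462  0.1036] 1.3801420172404066
pin top [0.5972 0.0001 0.077 ]
[300.4956 199.7963] [299.0507 218.0197]
```

Emit:
step_arm([
  [0.062, -0.137, -0.15, 0, 0, 0],
  [0.062, -0.137, -0.15, 0, 0, 0],
  [0.062, -0.137, -0.15, 0, 0, 0],
  [0.062, -0.137, -0.15, 0, 0, 0],
  [0.062, -0.137, -0.15, 0, 0, 0],
])

```text
clock: 2.28
tcp_pos: [0.6075, -0.1378, 0.0808]
orientation: [-0.379, -3.114, 0.002]
contact_force: [0.0, 0.3, 0.5]
grip_width: 0.0856
gripper_force: 0.0
```

```bash
python3 w.py w2;python3 - <<'E'
from f import *
meas('w2','red',(180,150,350,384),.0195,.013,.013)
E
```

```text
2.2833 [ 0.6075 -0.1378  0.0808] [-0.3793 -3.1139  0.0022] 0.08562550049854561 [0.0203 0.2962 0.4544]
w2 red (234, 186, 57, 53) [ 0.6109 -0.1368] 2.5821825051793783
```

View pics/w2.png

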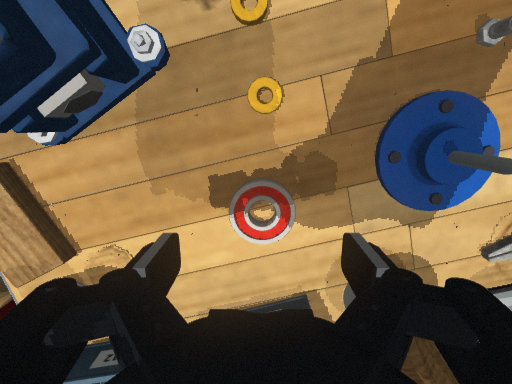

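The bearing is centred between the fingers at (262,212), and its position agrees with the earlier fit to 1 mm. I go down and grip.

Emit:
step_arm([
  [0.006, 0.001, -0.05, 0, 0, 0],
  [0.006, 0.001, -0.08, 0, 0, 0],
  [0.006, 0.001, -0.105, 0, 0, 0],
  [0.006, 0.001, -0.105, 0, 0, 0],
  [0.006, 0.001, -0.105, 0, 0, 0],
])

```text
clock: 2.75
tcp_pos: [0.6131, -0.1334, 0.0212]
orientation: [0.371, 3.119, 0.001]
contact_force: [1.5, -0.1, 0.6]
grip_width: 0.0856
gripper_force: 0.0
```

Emit:
step_arm([
  [0, 0, 0, 0, 0, 0],
  [0, 0, 0, 0, 0, 0],
  [0, 0, 0, 0, 0, 0],
  [0, 0, 0, 0, 0, 0],
  [0, 0, 0, 0, 0, 0],
], jaw=1, squeeze=40)

```text
clock: 3.17
tcp_pos: [0.6139, -0.1358, 0.0225]
orientation: [0.375, 3.116, -0.0]
contact_force: [-2.4, -0.4, 9.8]
grip_width: 0.0488
gripper_force: 39.6
```

Emit:
step_arm([
  [0, 0, 0, 0, 0, 0],
  [0, 0, 0, 0, 0, 0],
  [0, 0, 0, 0, 0, 0],
  [0, 0, 0, 0, 0, 0],
  [0, 0, 0, 0, 0, 0],
])

```text
clock: 3.58
tcp_pos: [0.6139, -0.1358, 0.0225]
orientation: [0.375, 3.116, -0.0]
contact_force: [-2.8, -0.5, 9.2]
grip_width: 0.0484
gripper_force: 39.6
```

Emit:
step_arm([
  [0, 0, 0.05, 0, 0, 0],
  [0, 0, 0.1, 0, 0, 0],
  [0, 0, 0.15, 0, 0, 0],
  [0, 0, 0.15, 0, 0, 0],
  [0, 0, 0.15, 0, 0, 0],
])

```text
clock: 4.0
tcp_pos: [0.6143, -0.1353, 0.1129]
orientation: [0.374, 3.114, 0.001]
contact_force: [-0.2, 0.4, -2.0]
grip_width: 0.048
gripper_force: 41.3
```

```bash
python3 w.py w3; python3 -c "
import cv2
a=cv2.imread('pics/w3.png')[150:384,130:390];cv2.imwrite('pics/c3.png',cv2.resize(a,None,fx=2.3,fy=2.3,interpolation=2))"
```

```text
4.0 [ 0.6143 -0.1353  0.1129] [0.3738 3.1144 0.0006] 0.04796802963528412 [-0.2299  0.4399 -1.9919]
```

View pics/c3.png

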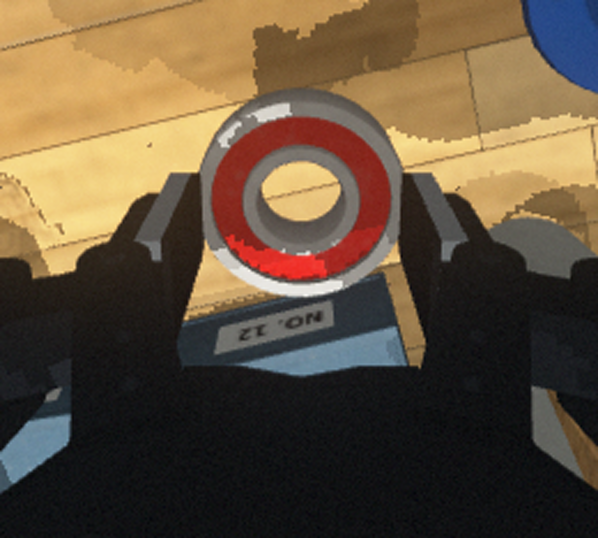

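The bearing is held level between the pads, with its bore centre near crop (300,197). I measure its centre in the hand.

```bash
cat >> f.py <<'E'
def ell(n,col,win,z):
    im,K,E=load(n); ct=blob(im,*C[col],win); e=cv2.fitEllipse(cv2.convexHull(ct.astype(np.int32)))
    c=ray(K,E,e[0],z); p=np.load(f'pics/{n}.npz')['p']; print(n,e,c,'rel tcp',c-p)
E
python3 - <<'E'
from f import *
ell('w3','red',(200,180,330,300),.1034)
meas('w3','red',(200,180,330,300),.0205,.1034,.1034)
E
```

```text
w3 ((260.3906555175781, 235.8051300048828), (70.9300308227539, 77.6988296508789), 90.81452941894531) [ 0.6116 -0.1336  0.1034] rel tcp [-0.0027  0.0017 -0.0095]
w3 red (222, 201, 78, 71) [ 0.6122 -0.1336] 1.6267260874841274
```

Emit:
step_arm([
  [-0.021, 0.2255, 0.01, 0, 0, 0],
  [-0.021, 0.2255, 0.01, 0, 0, 0],
  [-0.021, 0.2255, 0.01, 0, 0, 0],
  [-0.021, 0.2255, 0.01, 0, 0, 0],
  [-0.021, 0.2255, 0.01, 0, 0, 0],
])

```text
clock: 4.47
tcp_pos: [0.5989, 0.0068, 0.1146]
orientation: [-0.361, -3.117, -0.004]
contact_force: [0.3, 0.4, -1.7]
grip_width: 0.0481
gripper_force: 41.6
```

Emit:
step_arm([
  [0, 0, 0, 0, 0, 0],
  [0, 0, 0, 0, 0, 0],
])

```text
clock: 4.63
tcp_pos: [0.5995, -0.001, 0.1154]
orientation: [-0.376, -3.118, 0.002]
contact_force: [-1.0, -0.1, -1.6]
grip_width: 0.0482
gripper_force: 41.6
```

```bash
python3 w.py w4; python3 - <<'E'
from f import *
ell('w4','red',(200,180,330,300),np.load('pics/w4.npz')['p'][2]-.0095)
ims=[cv2.imread('pics/w4.png')[150:320,170:350]]
for n,(u,v) in(('scene',(300,200)),('side',(220,185))):
    im=eyes.grab_frame(n)[:,:,::-1]; cv2.imwrite(f'pics/{n}4.png',im); ims.append(im[v-60:v+60,u-50:u+50])
cv2.imwrite('pics/c4.png',np.hstack([cv2.resize(i,(260,400) if 0 else (266,300 if k else 250),interpolation=2) if 0 else cv2.resize(i,(266,320),interpolation=2) for k,i in enumerate(ims)]))
E
```

```text
4.6333 [ 0.5995 -0.001   0.1154] [-0.3757 -3.1176  0.0019] 0.04818893011154273 [-0.9538 -0.099  -1.5753]
w4 ((260.4060363769531, 235.9207305908203), (70.8113021850586, 77.7228775024414), 89.14253997802734) [0.5969 0.0008 0.1059] rel tcp [-0.0026  0.0017 -0.0095]
```

View pics/c4.png

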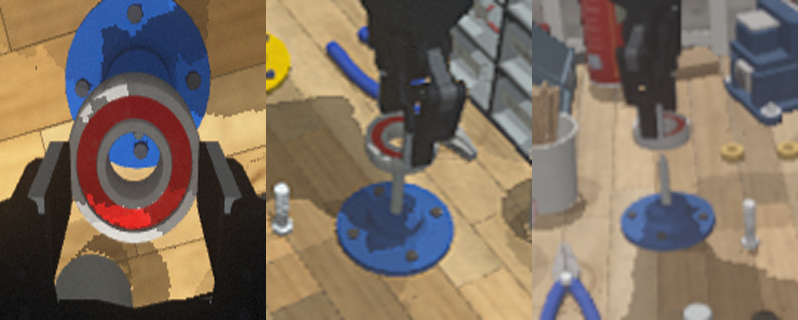

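The pin tip shows through the bore at wrist pixel (264.7,229.7), so I use it to correct.

```bash
python3 - <<'E'
from f import *
im,K,E=load('w4'); print(ray(K,E,(264.7,229.7),.077), ray(K,E,(264.7,229.7),.075))
im,K,E=load('w2'); print(ray(K,E,(453,157),.075))
E
```

```text
[0.6057 0.0015 0.077 ] [0.6066 0.0013 0.075 ]
[ 0.5849 -0.0321  0.075 ]
```

```bash
python3 - <<'E'
from f import *
im,K,E=load('w4')
f=lambda a,b:(170+a/1.478,150+b/1.882)
H=[ray(K,E,f(*p),.008) for p in[(135,12),(82,87),(192,87),(140,150)]]
print(np.array(H),np.mean(H,0))
for P in([.599,.0015,.077],[.599,.0015,.024]): q=proj(K,E,P); print(q,(q-[170,150])*[1.478,1.882])
cv2.imwrite('pics/c5.png',cv2.resize(im[200:270,225:300,::-1],(750,600) if 0 else (642,600),interpolation=2))
E
```

```text
[[ 0.5662  0.0089  0.008 ]
 [ 0.5938 -0.0315  0.008 ]
 [ 0.6098  0.0344  0.008 ]
 [ 0.6341 -0.0043  0.008 ]] [0.601  0.0019 0.008 ]
[262.344  220.4661] [136.4845 132.6171]
[262.0334 198.2359] [136.0254  90.7799]
```

View pics/c5.png

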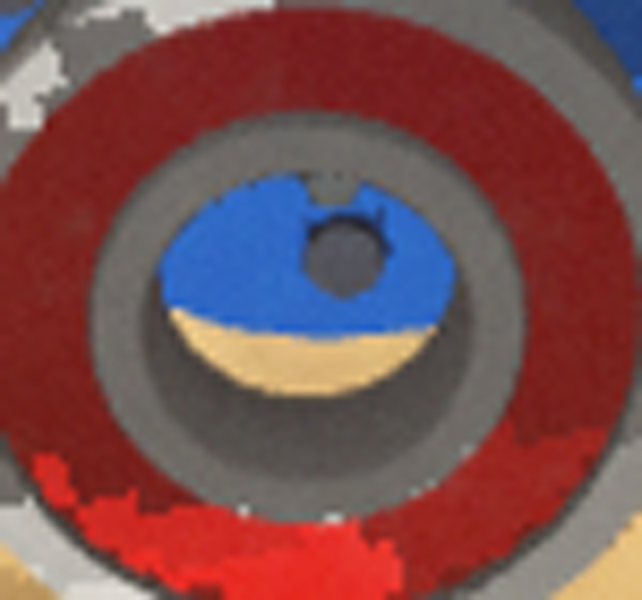

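```bash
python3 - <<'E'
from f import *
im,K,E=load('w4'); print(ray(K,E,(263.8,223.7),.077))
E
```

```text
[0.6014 0.0019 0.077 ]
```

Pin centre ≈ (0.5997,0.0018), from the tip and the mean of the foot holes. I shift by (+2.8,+1) mm and lower.

Emit:
step_arm([
  [0.0045, 0.0017, 0, 0, 0, 0],
  [0.0045, 0.0017, -0.02, 0, 0, 0],
  [0.0045, 0.0017, -0.04, 0, 0, 0],
  [0.0045, 0.0017, -0.06, 0, 0, 0],
  [0.0045, 0.0017, -0.06, 0, 0, 0],
])

```text
clock: 5.2
tcp_pos: [0.6006, 0.0013, 0.0767]
orientation: [-0.373, -3.114, 0.002]
contact_force: [-0.3, -0.8, -1.3]
grip_width: 0.0483
gripper_force: 41.6
```

Emit:
step_arm([
  [0, 0, -0.02, 0, 0, 0],
  [0, 0, -0.04, 0, 0, 0],
  [0, 0, -0.053, 0, 0, 0],
  [0, 0, -0.053, 0, 0, 0],
  [0, 0, -0.053, 0, 0, 0],
])

```text
clock: 5.62
tcp_pos: [0.6026, 0.0012, 0.0477]
orientation: [-0.374, -3.118, 0.0]
contact_force: [0.0, -0.1, -0.5]
grip_width: 0.0481
gripper_force: 46.0
```

Emit:
step_arm([
  [0, 0, -0.002, 0, 0, 0],
  [0, 0, -0.002, 0, 0, 0],
  [0, 0, -0.002, 0, 0, 0],
  [0, 0, -0.002, 0, 0, 0],
  [0, 0, -0.002, 0, 0, 0],
], jaw=0)

```text
clock: 6.03
tcp_pos: [0.6031, 0.0013, 0.0475]
orientation: [0.374, 3.119, 0.0]
contact_force: [0.2, 0.2, 0.7]
grip_width: 0.0849
gripper_force: 0.0
```

Emit:
step_arm([
  [0, 0, 0, 0, 0, 0],
  [0, 0, 0, 0, 0, 0],
  [0, 0, 0.05, 0, 0, 0],
  [0, 0, 0.1, 0, 0, 0],
  [0, 0, 0.15, 0, 0, 0],
])

```text
clock: 6.45
tcp_pos: [0.6024, 0.0011, 0.1379]
orientation: [-0.374, -3.118, 0.001]
contact_force: [0.5, 0.3, 1.4]
grip_width: 0.0851
gripper_force: 0.0
```

Emit:
step_arm([
  [-0.1, -0.01, 0.05, 0, 0, 0],
  [-0.21, -0.025, 0.05, 0, 0, 0],
  [-0.21, -0.025, 0.05, 0, 0, 0],
  [-0.21, -0.025, 0.05, 0, 0, 0],
  [-0.21, -0.025, 0.05, 0, 0, 0],
])

```text
clock: 6.87
tcp_pos: [0.4741, -0.0142, 0.1676]
orientation: [-0.376, -3.118, -0.002]
contact_force: [-0.2, 0.2, 0.1]
grip_width: 0.0853
gripper_force: 0.0
```

```bash
python3 w.py w6; python3 - <<'E'
from h import *
ims=[cv2.imread('pics/w6.png')]
for n,(u,v) in(('scene',(300,215)),('side',(220,200))):
    im=eyes.grab_frame(n)[:,:,::-1]; cv2.imwrite(f'pics/{n}6.png',im); ims.append(cv2.resize(im[v-40:v+40,u-40:u+40],(288,288),interpolation=2))
cv2.imwrite('pics/c6.png',np.hstack([cv2.resize(ims[0],(512,576)) if 0 else np.vstack([ims[0],np.zeros((192,512,3),np.uint8)]),np.vstack(ims[1:])]))
E
```

```text
6.8667 [ 0.4741 -0.0142  0.1676] [-0.3758 -3.1176 -0.0019] 0.0852803852176845 [-0.2232  0.2412  0.1026]
```

View pics/c6.png

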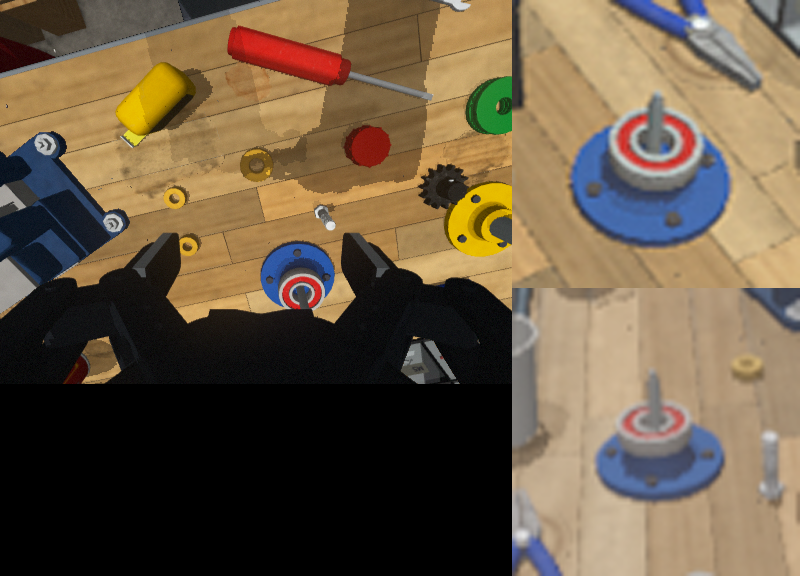

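The bearing lies level on the seat round the pin in both outside views. In the wrist view the spacer is at (257,164), the cap at (367,146) and the pulley at (492,105).

```bash
python3 - <<'E'
from f import *
C['brass']=([17,150,60],[30,255,255])
meas('w6','brass',(235,142,280,187),.018,0,.014)
im,K,E=load('w6'); print(ray(K,E,(257,164),.010))
meas('w6','red',(335,115,400,175),.021,0,.024)
meas('w6','green',(455,65,512,145),.028,0,.016)
E
```

```text
w6 brass (240, 148, 34, 34) [ 0.4543 -0.0123] 0.694076879540747
[ 0.4538 -0.0119  0.01  ]
w6 red (344, 125, 47, 43) [0.4621 0.1039] 1.2258979637863698
w6 green (466, 76, 46, 59) [0.4544 0.2375] 6.560313405083342
```

Emit:
step_arm([
  [-0.035, 0.003, -0.06, 0, 0, 0],
  [-0.035, 0.003, -0.12, 0, 0, 0],
  [-0.035, 0.003, -0.15, 0, 0, 0],
  [-0.035, 0.003, -0.15, 0, 0, 0],
  [-0.035, 0.003, -0.15, 0, 0, 0],
])

```text
clock: 7.43
tcp_pos: [0.4567, -0.0121, 0.0766]
orientation: [-0.374, -3.118, 0.002]
contact_force: [-0.8, -0.3, 0.8]
grip_width: 0.0854
gripper_force: 0.0
```

Emit:
step_arm([
  [0, 0, 0, 0, 0, 0],
  [0, 0, 0, 0, 0, 0],
])

```text
clock: 7.6
tcp_pos: [0.4577, -0.0119, 0.0785]
orientation: [0.374, 3.117, 0.001]
contact_force: [-0.0, 0.2, 0.1]
grip_width: 0.0854
gripper_force: 0.0
```

```bash
python3 w.py w7; python3 - <<'E'
from f import *
C['brass']=([17,150,60],[30,255,255])
meas('w7','brass',(190,160,330,300),.018,0,.014)
E
```

```text
7.6 [ 0.4577 -0.0119  0.0785] [0.3741 3.1165 0.0009] 0.08543414324081285 [-0.0072  0.1949  0.1055]
w7 brass (232, 180, 49, 48) [ 0.4545 -0.013 ] 0.8254082459419418
```

Emit:
step_arm([
  [-0.0053, -0.0018, -0.05, 0, 0, 0],
  [-0.0053, -0.0018, -0.08, 0, 0, 0],
  [-0.0053, -0.0018, -0.096, 0, 0, 0],
  [-0.0053, -0.0018, -0.096, 0, 0, 0],
  [-0.0053, -0.0018, -0.096, 0, 0, 0],
])

```text
clock: 8.07
tcp_pos: [0.4532, -0.0131, 0.0202]
orientation: [0.374, 3.119, 0.0]
contact_force: [0.3, 0.2, -0.4]
grip_width: 0.0854
gripper_force: 0.0
```

Emit:
step_arm([
  [0, 0, 0, 0, 0, 0],
  [0, 0, 0, 0, 0, 0],
  [0, 0, 0, 0, 0, 0],
  [0, 0, 0, 0, 0, 0],
  [0, 0, 0, 0, 0, 0],
], jaw=1)

```text
clock: 8.48
tcp_pos: [0.4532, -0.0129, 0.0204]
orientation: [0.374, 3.118, 0.001]
contact_force: [-1.9, 0.8, 7.9]
grip_width: 0.0335
gripper_force: 38.9
```

Emit:
step_arm([
  [0, 0, 0, 0, 0, 0],
  [0, 0, 0, 0, 0, 0],
  [0, 0, 0, 0, 0, 0],
  [0, 0, 0, 0, 0, 0],
])

```text
clock: 8.82
tcp_pos: [0.4532, -0.0129, 0.0204]
orientation: [0.374, 3.118, 0.001]
contact_force: [-1.0, 0.4, 9.1]
grip_width: 0.033
gripper_force: 39.0
```

Emit:
step_arm([
  [0, 0, 0.05, 0, 0, 0],
  [0, 0, 0.1, 0, 0, 0],
  [0, 0, 0.17, 0, 0, 0],
  [0, 0, 0.17, 0, 0, 0],
  [0, 0, 0.17, 0, 0, 0],
])

```text
clock: 9.23
tcp_pos: [0.4544, -0.0126, 0.1239]
orientation: [0.373, 3.114, 0.003]
contact_force: [-0.5, -0.1, -0.9]
grip_width: 0.0332
gripper_force: 40.8
```

Emit:
step_arm([
  [0.242, 0.024, 0, 0, 0, 0],
  [0.242, 0.024, 0, 0, 0, 0],
  [0.242, 0.024, 0, 0, 0, 0],
  [0.242, 0.024, 0, 0, 0, 0],
  [0.242, 0.024, 0, 0, 0, 0],
])

```text
clock: 9.65
tcp_pos: [0.6021, 0.0026, 0.1203]
orientation: [0.371, 3.118, -0.0]
contact_force: [-0.2, 0.2, -0.6]
grip_width: 0.0331
gripper_force: 40.8
```

Emit:
step_arm([
  [0, 0, 0, 0, 0, 0],
  [0, 0, 0, 0, 0, 0],
  [0, 0, 0, 0, 0, 0],
])

```text
clock: 9.9
tcp_pos: [0.5961, 0.001, 0.1207]
orientation: [-0.375, -3.116, 0.001]
contact_force: [-0.4, 0.1, -0.3]
grip_width: 0.033
gripper_force: 40.8
```

```bash
python3 w.py w8; python3 - <<'E'
from f import *
C['brass']=([17,120,50],[30,255,255])
z=np.load('pics/w8.npz')['p'][2]
meas('w8','brass',(200,180,330,300),.018,z-.0204,z-.0064)
im,K,E=load('w8'); print(proj(K,E,[.5997,.0018,.077]))
cv2.imwrite('pics/c8.png',cv2.resize(im[180:280,200:330,::-1],(780,600),interpolation=2))
E
```

```text
9.9 [0.5961 0.001  0.1207] [-0.375  -3.1165  0.0006] 0.033035262811619545 [-0.4106  0.1192 -0.3087]
w8 brass (226, 209, 78, 91) [ 0.6077 -0.0016] 13.485573520396482
[261.376  223.7982]
```

View pics/c8.png

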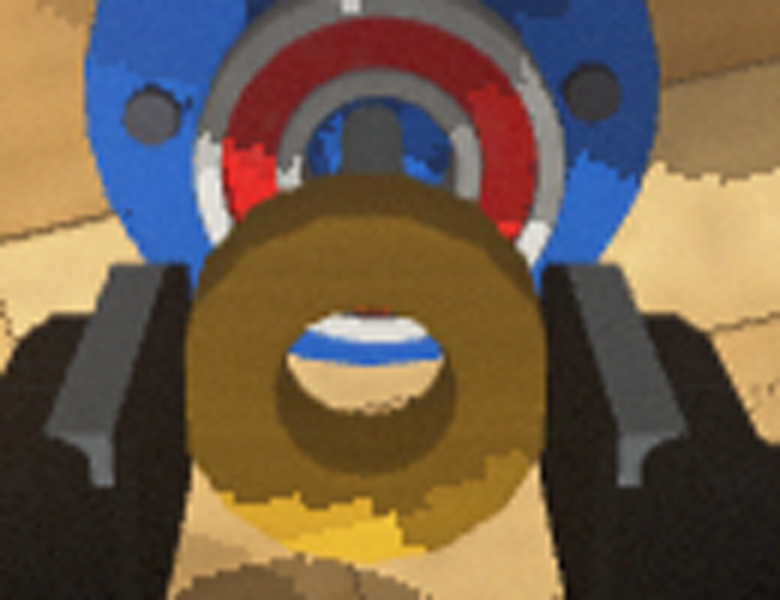

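The spacer is held level; its top face centre is at crop (366,390), i.e. wrist pixel (261,245).

```bash
python3 - <<'E'
from f import *
im,K,E=load('w8'); print(ray(K,E,(261,245),.1143), ray(K,E,(261,245),.110))
E
```

```text
[0.5975 0.002  0.1143] [0.5995 0.0016 0.11  ]
```

Emit:
step_arm([
  [0.0037, 0, 0, 0, 0, 0],
  [0.0037, 0, -0.02, 0, 0, 0],
  [0.0037, 0, -0.04, 0, 0, 0],
  [0.0037, 0, -0.05, 0, 0, 0],
  [0.0037, 0, -0.05, 0, 0, 0],
])

```text
clock: 10.37
tcp_pos: [0.5984, 0.0015, 0.0893]
orientation: [-0.374, -3.115, 0.001]
contact_force: [-0.2, 0.2, -0.6]
grip_width: 0.0331
gripper_force: 40.8
```

Emit:
step_arm([
  [0, 0, -0.02, 0, 0, 0],
  [0, 0, -0.04, 0, 0, 0],
  [0, 0, -0.054, 0, 0, 0],
  [0, 0, -0.054, 0, 0, 0],
  [0, 0, -0.054, 0, 0, 0],
])

```text
clock: 10.78
tcp_pos: [0.5998, 0.0012, 0.0583]
orientation: [-0.374, -3.118, 0.001]
contact_force: [0.3, -0.0, -0.6]
grip_width: 0.0331
gripper_force: 41.7
```

Emit:
step_arm([
  [0, 0, 0, 0, 0, 0],
])

```text
clock: 10.87
tcp_pos: [0.6, 0.0013, 0.0587]
orientation: [-0.374, -3.119, 0.0]
contact_force: [-0.5, 0.0, -0.4]
grip_width: 0.033
gripper_force: 41.7
```

Emit:
step_arm([
  [0, 0, -0.002, 0, 0, 0],
  [0, 0, -0.002, 0, 0, 0],
  [0, 0, -0.002, 0, 0, 0],
  [0, 0, -0.002, 0, 0, 0],
  [0, 0, -0.002, 0, 0, 0],
], jaw=0)

```text
clock: 11.28
tcp_pos: [0.6003, 0.0014, 0.0582]
orientation: [0.374, 3.119, 0.0]
contact_force: [0.1, -0.3, -1.0]
grip_width: 0.0852
gripper_force: 0.0
```

Emit:
step_arm([
  [0, 0, 0, 0, 0, 0],
  [0, 0, 0.05, 0, 0, 0],
  [0, 0, 0.1, 0, 0, 0],
  [0, 0, 0.16, 0, 0, 0],
  [0, 0, 0.16, 0, 0, 0],
])

```text
clock: 11.7
tcp_pos: [0.6041, 0.0008, 0.1606]
orientation: [0.374, 3.109, 0.004]
contact_force: [2.0, -0.1, 0.1]
grip_width: 0.0853
gripper_force: 0.0
```

Emit:
step_arm([
  [-0.2, 0.34, 0, 0, 0, 0],
  [-0.2, 0.34, 0, 0, 0, 0],
  [-0.2, 0.34, 0, 0, 0, 0],
  [-0.2, 0.34, 0, 0, 0, 0],
  [-0.2, 0.34, 0, 0, 0, 0],
])

```text
clock: 12.12
tcp_pos: [0.4934, 0.1823, 0.1542]
orientation: [0.375, 3.119, 0.001]
contact_force: [1.2, 1.3, 0.0]
grip_width: 0.0853
gripper_force: 0.0
```

Emit:
step_arm([
  [-0.03, 0.05, 0, 0, 0, 0],
  [-0.03, 0.05, 0, 0, 0, 0],
  [-0.03, 0.05, 0, 0, 0, 0],
  [-0.03, 0.05, 0, 0, 0, 0],
])

```text
clock: 12.45
tcp_pos: [0.4769, 0.2105, 0.1542]
orientation: [0.374, 3.119, -0.0]
contact_force: [1.0, -0.5, 0.5]
grip_width: 0.0856
gripper_force: 0.0
```

```bash
python3 w.py w9; python3 - <<'E'
from f import *
ims=[cv2.imread('pics/w9.png')]
for n,(u,v) in(('scene',(300,215)),('side',(220,200))):
    im=eyes.grab_frame(n)[:,:,::-1]; cv2.imwrite(f'pics/{n}9.png',im); ims.append(cv2.resize(im[v-40:v+40,u-40:u+40],(288,288),interpolation=2))
cv2.imwrite('pics/c9.png',np.hstack([np.vstack([ims[0],np.zeros((192,512,3),np.uint8)]),np.vstack(ims[1:])]))
meas('w9','green',(0,0,512,300),.028,0,.016)
E
```

```text
12.45 [0.4769 0.2105 0.1542] [ 0.3742  3.1186 -0.0002] 0.08555737991212925 [ 1.0296 -0.5018  0.4646]
w9 green (257, 130, 55, 55) [0.4546 0.2415] 1.100169006590274
```

View pics/c9.png

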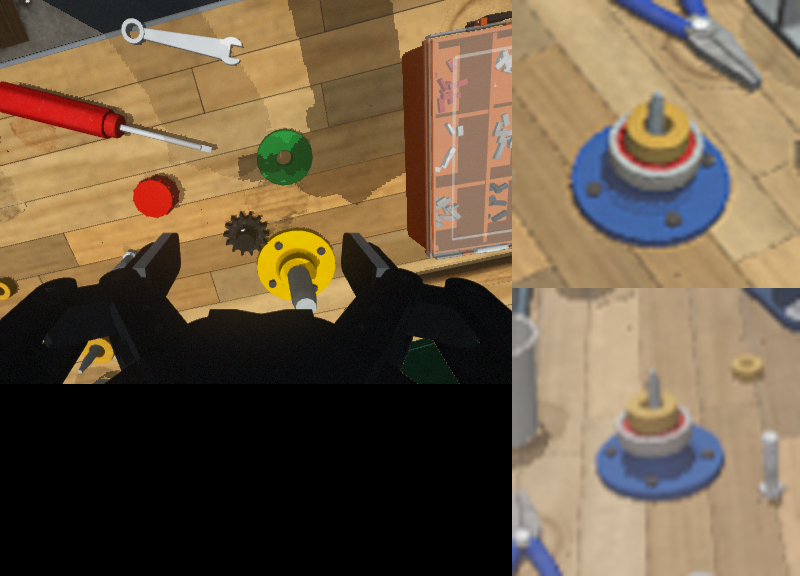

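The spacer lies flat on the bearing. In the wrist view the pulley (284,157) is clear of the screwdriver tip (212,149) and the gear (245,233).

Emit:
step_arm([
  [-0.037, 0.052, -0.06, 0, 0, 0],
  [-0.037, 0.052, -0.117, 0, 0, 0],
  [-0.037, 0.052, -0.117, 0, 0, 0],
  [-0.037, 0.052, -0.117, 0, 0, 0],
  [-0.037, 0.052, -0.117, 0, 0, 0],
])

```text
clock: 13.02
tcp_pos: [0.4559, 0.2408, 0.0849]
orientation: [0.378, 3.117, -0.0]
contact_force: [1.0, 0.4, -0.1]
grip_width: 0.0854
gripper_force: 0.0
```

Emit:
step_arm([
  [0, 0, 0, 0, 0, 0],
  [0, 0, 0, 0, 0, 0],
])

```text
clock: 13.18
tcp_pos: [0.4561, 0.2418, 0.0858]
orientation: [0.377, 3.116, 0.004]
contact_force: [-0.4, -0.0, -0.3]
grip_width: 0.0855
gripper_force: 0.0
```

```bash
python3 w.py w10; python3 - <<'E'
from f import *
meas('w10','green',(150,100,370,300),.028,0,.016)
E
```

```text
13.1833 [0.4561 0.2418 0.0858] [0.3772 3.1161 0.0036] 0.08554627794720557 [-0.3671 -0.0156 -0.3231]
w10 green (223, 168, 71, 70) [0.4549 0.2411] 1.261148138836806
```

Emit:
step_arm([
  [-0.002, -0.001, -0.05, 0, 0, 0],
  [-0.002, -0.001, -0.09, 0, 0, 0],
  [-0.002, -0.001, -0.11, 0, 0, 0],
  [-0.002, -0.001, -0.11, 0, 0, 0],
  [-0.002, -0.001, -0.11, 0, 0, 0],
])

```text
clock: 13.65
tcp_pos: [0.4535, 0.2413, 0.0183]
orientation: [-0.375, -3.119, 0.0]
contact_force: [0.8, -0.3, -0.3]
grip_width: 0.0851
gripper_force: 0.0
```

Emit:
step_arm([
  [0, 0, 0, 0, 0, 0],
  [0, 0, 0, 0, 0, 0],
  [0, 0, 0, 0, 0, 0],
  [0, 0, 0, 0, 0, 0],
  [0, 0, 0, 0, 0, 0],
], jaw=1)

```text
clock: 14.07
tcp_pos: [0.454, 0.242, 0.0197]
orientation: [0.375, 3.118, 0.003]
contact_force: [-1.9, -1.9, 12.7]
grip_width: 0.0541
gripper_force: 39.5
```

Emit:
step_arm([
  [0, 0, 0, 0, 0, 0],
  [0, 0, 0, 0, 0, 0],
  [0, 0, 0, 0, 0, 0],
  [0, 0, 0, 0, 0, 0],
])

```text
clock: 14.4
tcp_pos: [0.4539, 0.2419, 0.0197]
orientation: [0.375, 3.118, 0.003]
contact_force: [-3.1, -1.4, 12.0]
grip_width: 0.0538
gripper_force: 39.5
```

Emit:
step_arm([
  [0, 0, 0.06, 0, 0, 0],
  [0, 0, 0.12, 0, 0, 0],
  [0, 0, 0.18, 0, 0, 0],
  [0, 0, 0.18, 0, 0, 0],
  [0, 0, 0.18, 0, 0, 0],
])

```text
clock: 14.82
tcp_pos: [0.4544, 0.2426, 0.1283]
orientation: [0.373, 3.116, 0.007]
contact_force: [0.8, 0.4, -1.9]
grip_width: 0.0536
gripper_force: 43.3
```

```bash
python3 w.py w11; python3 - <<'E'
from f import *
z=np.load('pics/w11.npz')['p'][2]
for h in(.019,.0205): meas('w11','green',(180,150,350,320),.028,z-h,z-h+.016)
E
```

```text
14.8167 [0.4544 0.2426 0.1283] [0.3734 3.1157 0.0066] 0.053569885720992305 [ 0.8367  0.4144 -1.8654]
w11 green (211, 191, 100, 100) [0.4554 0.2435] 2.017669705493473
w11 green (211, 191, 100, 100) [0.4561 0.2433] 1.5200082592566595
```

Emit:
step_arm([
  [0.12, -0.2, 0, 0, 0, 0],
  [0.12, -0.2, 0, 0, 0, 0],
  [0.12, -0.2, 0, 0, 0, 0],
  [0.12, -0.2, 0, 0, 0, 0],
  [0.12, -0.2, 0, 0, 0, 0],
])

```text
clock: 15.28
tcp_pos: [0.5262, 0.1159, 0.1246]
orientation: [-0.386, -3.117, 0.005]
contact_force: [0.1, 0.3, -1.8]
grip_width: 0.0535
gripper_force: 43.3
```

Emit:
step_arm([
  [0.12, -0.202, 0, 0, 0, 0],
  [0.12, -0.202, 0, 0, 0, 0],
  [0.12, -0.202, 0, 0, 0, 0],
  [0.12, -0.202, 0, 0, 0, 0],
  [0.12, -0.202, 0, 0, 0, 0],
])

```text
clock: 15.7
tcp_pos: [0.5977, -0.0046, 0.1246]
orientation: [-0.384, -3.118, 0.005]
contact_force: [0.7, -0.6, -1.2]
grip_width: 0.0535
gripper_force: 43.3
```

Emit:
step_arm([
  [0, 0, 0, 0, 0, 0],
  [0, 0, 0, 0, 0, 0],
])

```text
clock: 15.87
tcp_pos: [0.5957, 0.0023, 0.1244]
orientation: [-0.371, -3.116, -0.001]
contact_force: [-0.5, -0.5, -1.4]
grip_width: 0.0537
gripper_force: 43.3
```

```bash
python3 w.py w12; python3 - <<'E'
from f import *
z=np.load('pics/w12.npz')['p'][2]
for h in(.019,.0205): meas('w12','green',(180,150,350,320),.028,z-h,z-h+.016)
E
```

```text
15.8667 [0.5957 0.0023 0.1244] [-0.371  -3.1163 -0.0009] 0.05365994926065147 [-0.5383 -0.4623 -1.3941]
w12 green (211, 191, 100, 100) [0.5967 0.003 ] 2.1031926528180764
w12 green (211, 191, 100, 100) [0.5972 0.0029] 1.5166422559562776
```

Emit:
step_arm([
  [0.0045, -0.002, 0, 0, 0, 0],
  [0.0045, -0.002, -0.02, 0, 0, 0],
  [0.0045, -0.002, -0.04, 0, 0, 0],
  [0.0045, -0.002, -0.05, 0, 0, 0],
  [0.0045, -0.002, -0.05, 0, 0, 0],
])

```text
clock: 16.33
tcp_pos: [0.5981, -0.0005, 0.0934]
orientation: [-0.373, -3.115, 0.001]
contact_force: [-0.1, -0.2, -2.1]
grip_width: 0.0535
gripper_force: 43.3
```

Emit:
step_arm([
  [0, 0, -0.02, 0, 0, 0],
  [0, 0, -0.03, 0, 0, 0],
  [0, 0, -0.038, 0, 0, 0],
  [0, 0, -0.038, 0, 0, 0],
  [0, 0, -0.038, 0, 0, 0],
])

```text
clock: 16.75
tcp_pos: [0.5997, -0.0009, 0.0728]
orientation: [-0.374, -3.119, 0.0]
contact_force: [-0.7, -0.2, -0.9]
grip_width: 0.0536
gripper_force: 43.3
```

Emit:
step_arm([
  [0, 0, 0, 0, 0, 0],
  [0, 0, 0, 0, 0, 0],
])

```text
clock: 16.92
tcp_pos: [0.6002, -0.0009, 0.0735]
orientation: [0.374, 3.118, 0.0]
contact_force: [0.3, -0.2, -0.8]
grip_width: 0.0538
gripper_force: 43.3
```

Emit:
step_arm([
  [-0.001, 0.002, -0.004, 0, 0, 0],
  [-0.001, 0.002, -0.004, 0, 0, 0],
  [-0.001, 0.002, -0.004, 0, 0, 0],
  [-0.001, 0.002, -0.004, 0, 0, 0],
])

```text
clock: 17.25
tcp_pos: [0.5995, 0.0004, 0.0709]
orientation: [0.374, 3.119, 0.0]
contact_force: [0.5, -0.3, 0.0]
grip_width: 0.0537
gripper_force: 43.4
```

Emit:
step_arm([
  [0, 0, 0, 0, 0, 0],
  [0, 0, 0, 0, 0, 0],
  [0, 0, 0, 0, 0, 0],
  [0, 0, 0, 0, 0, 0],
  [0, 0, 0, 0, 0, 0],
], jaw=0)

```text
clock: 17.67
tcp_pos: [0.5992, 0.0004, 0.0707]
orientation: [-0.374, -3.119, -0.0]
contact_force: [-0.7, -0.3, 0.7]
grip_width: 0.0855
gripper_force: 0.0
```

Emit:
step_arm([
  [0, 0, 0, 0, 0, 0],
  [0, 0, 0.05, 0, 0, 0],
  [0, 0, 0.1, 0, 0, 0],
  [0, 0, 0.15, 0, 0, 0],
  [0, 0, 0.15, 0, 0, 0],
])

```text
clock: 18.08
tcp_pos: [0.6027, -0.0001, 0.1664]
orientation: [0.374, 3.11, 0.003]
contact_force: [1.0, -0.4, 0.3]
grip_width: 0.0855
gripper_force: 0.0
```

Emit:
step_arm([
  [-0.21, 0.17, 0, 0, 0, 0],
  [-0.21, 0.17, 0, 0, 0, 0],
  [-0.21, 0.17, 0, 0, 0, 0],
  [-0.21, 0.17, 0, 0, 0, 0],
  [-0.21, 0.17, 0, 0, 0, 0],
])

```text
clock: 18.5
tcp_pos: [0.4671, 0.1071, 0.1596]
orientation: [-0.362, -3.115, -0.002]
contact_force: [0.6, 0.4, 0.5]
grip_width: 0.0852
gripper_force: 0.0
```

Emit:
step_arm([
  [0, 0, -0.08, 0, 0, 0],
  [0, 0, -0.08, 0, 0, 0],
  [0, 0, -0.08, 0, 0, 0],
  [0, 0, -0.08, 0, 0, 0],
])

```text
clock: 18.83
tcp_pos: [0.4733, 0.1017, 0.1128]
orientation: [-0.376, -3.118, 0.001]
contact_force: [-0.2, 0.4, 0.8]
grip_width: 0.0856
gripper_force: 0.0
```

```bash
python3 w.py w13; python3 - <<'E'
from f import *
ims=[cv2.imread('pics/w13.png')]
for n,(u,v) in(('scene',(300,215)),('side',(220,200))):
    im=eyes.grab_frame(n)[:,:,::-1]; cv2.imwrite(f'pics/{n}13.png',im); ims.append(cv2.resize(im[v-40:v+40,u-40:u+40],(288,288),interpolation=2))
cv2.imwrite('pics/c13.png',np.hstack([np.vstack([ims[0],np.zeros((192,512,3),np.uint8)]),np.vstack(ims[1:])]))
meas('w13','red',(150,90,370,300),.021,0,.024)
E
```

```text
18.8333 [0.4733 0.1017 0.1128] [-0.3758 -3.1181  0.0015] 0.08559664268355427 [-0.2149  0.3527  0.8311]
w13 red (233, 159, 51, 52) [0.4617 0.1033] 0.9606079379855355
```

View pics/c13.png

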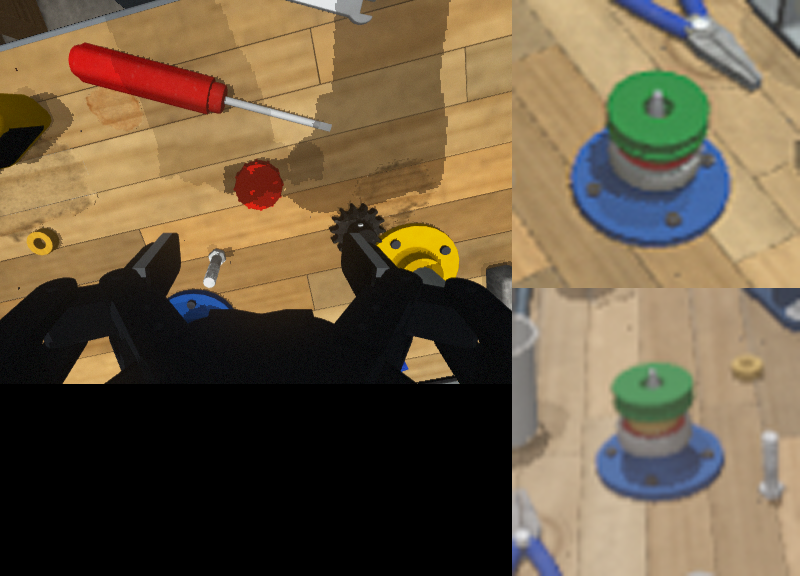

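The pulley lies level on the spacer with the pin showing. The cap is at wrist (258,185), with the screwdriver, gear and bolt clear of the fingers.

Emit:
step_arm([
  [-0.019, 0.003, -0.05, 0, 0, 0],
  [-0.019, 0.003, -0.07, 0, 0, 0],
  [-0.019, 0.003, -0.07, 0, 0, 0],
  [-0.019, 0.003, -0.07, 0, 0, 0],
  [-0.019, 0.003, -0.07, 0, 0, 0],
])

```text
clock: 19.4
tcp_pos: [0.4632, 0.1042, 0.0719]
orientation: [0.375, 3.117, 0.002]
contact_force: [0.5, 0.4, 0.2]
grip_width: 0.0854
gripper_force: 0.0
```

Emit:
step_arm([
  [0, 0, 0, 0, 0, 0],
  [0, 0, 0, 0, 0, 0],
])

```text
clock: 19.57
tcp_pos: [0.4628, 0.1043, 0.0717]
orientation: [0.375, 3.117, 0.002]
contact_force: [0.3, -0.3, 0.3]
grip_width: 0.0852
gripper_force: 0.0
```

```bash
python3 w.py w14; python3 - <<'E'
from f import *
meas('w14','red',(150,150,370,330),.021,0,.024)
E
```

```text
19.5667 [0.4628 0.1043 0.0717] [0.3745 3.1174 0.0017] 0.08523598229756546 [ 0.3148 -0.2929  0.2725]
w14 red (228, 180, 60, 63) [0.4615 0.1035] 1.1361835161134461
```

Emit:
step_arm([
  [-0.002, -0.001, -0.05, 0, 0, 0],
  [-0.002, -0.001, -0.07, 0, 0, 0],
  [-0.002, -0.001, -0.085, 0, 0, 0],
  [-0.002, -0.001, -0.085, 0, 0, 0],
  [-0.002, -0.001, -0.085, 0, 0, 0],
])

```text
clock: 20.03
tcp_pos: [0.4608, 0.1034, 0.0198]
orientation: [-0.375, -3.119, 0.0]
contact_force: [-0.7, 0.3, 0.8]
grip_width: 0.085
gripper_force: 0.0
```

Emit:
step_arm([
  [0, 0, 0, 0, 0, 0],
  [0, 0, 0, 0, 0, 0],
  [0, 0, 0, 0, 0, 0],
  [0, 0, 0, 0, 0, 0],
  [0, 0, 0, 0, 0, 0],
], jaw=1)

```text
clock: 20.45
tcp_pos: [0.4611, 0.1037, 0.0205]
orientation: [0.374, 3.118, 0.001]
contact_force: [-1.4, 0.3, 8.5]
grip_width: 0.0383
gripper_force: 39.1
```

Emit:
step_arm([
  [0, 0, 0, 0, 0, 0],
  [0, 0, 0, 0, 0, 0],
  [0, 0, 0, 0, 0, 0],
  [0, 0, 0, 0, 0, 0],
])

```text
clock: 20.78
tcp_pos: [0.4611, 0.1038, 0.0205]
orientation: [0.374, 3.118, 0.001]
contact_force: [-1.6, -1.1, 8.7]
grip_width: 0.0384
gripper_force: 39.2
```

Emit:
step_arm([
  [0, 0, 0.06, 0, 0, 0],
  [0, 0, 0.12, 0, 0, 0],
  [0, 0, 0.18, 0, 0, 0],
  [0, 0, 0.18, 0, 0, 0],
  [0, 0, 0.18, 0, 0, 0],
])

```text
clock: 21.2
tcp_pos: [0.4619, 0.1042, 0.1297]
orientation: [0.373, 3.115, 0.005]
contact_force: [-0.0, -1.0, -1.7]
grip_width: 0.0387
gripper_force: 41.0
```

Emit:
step_arm([
  [0.228, -0.17, 0, 0, 0, 0],
  [0.228, -0.17, 0, 0, 0, 0],
  [0.228, -0.17, 0, 0, 0, 0],
  [0.228, -0.17, 0, 0, 0, 0],
  [0.228, -0.17, 0, 0, 0, 0],
])

```text
clock: 21.62
tcp_pos: [0.6019, -0.0049, 0.1269]
orientation: [0.383, 3.114, -0.006]
contact_force: [0.4, 0.6, -0.3]
grip_width: 0.0383
gripper_force: 41.0
```

Emit:
step_arm([
  [0, 0, 0, 0, 0, 0],
  [0, 0, 0, 0, 0, 0],
  [0, 0, 0, 0, 0, 0],
])

```text
clock: 21.87
tcp_pos: [0.5957, 0.0027, 0.1264]
orientation: [-0.372, -3.116, -0.0]
contact_force: [-0.8, 1.2, -0.9]
grip_width: 0.0384
gripper_force: 41.0
```

```bash
python3 w.py w15; python3 - <<'E'
from f import *
z=np.load('pics/w15.npz')['p'][2]
for h in(.0205,): meas('w15','red',(180,150,350,330),.021,z-h,z-h+.024)
im,K,E=load('w15')
ims=[]
for n,(u,v) in(('scene',(300,205)),('side',(220,185))):
    a=eyes.grab_frame(n)[:,:,::-1]; ims.append(cv2.resize(a[v-50:v+50,u-40:u+40],(320,400),interpolation=2))
cv2.imwrite('pics/c15.png',np.hstack([cv2.resize(im[150:330,190:330,::-1],(311,400),interpolation=2) if 0 else im[130:330,160:360,::-1].repeat(2,0)[:400].repeat(1,1)]+ims) if 0 else np.hstack(ims))
E
```

```text
21.8667 [0.5957 0.0027 0.1264] [-0.372  -3.1163 -0.0003] 0.03844380998677448 [-0.8276  1.1757 -0.8958]
w15 red (223, 202, 75, 86) [0.5966 0.0035] 2.2130881587636577
```

Emit:
step_arm([
  [0.005, -0.0015, 0, 0, 0, 0],
  [0.005, -0.0015, -0.01, 0, 0, 0],
  [0.005, -0.0015, -0.03, 0, 0, 0],
  [0.005, -0.0015, -0.04, 0, 0, 0],
  [0.005, -0.0015, -0.04, 0, 0, 0],
])

```text
clock: 22.43
tcp_pos: [0.5988, 0.0008, 0.1014]
orientation: [-0.373, -3.116, 0.001]
contact_force: [-0.9, -0.5, -0.8]
grip_width: 0.038
gripper_force: 41.0
```

Emit:
step_arm([
  [0, 0, -0.01, 0, 0, 0],
  [0, 0, -0.022, 0, 0, 0],
  [0, 0, -0.022, 0, 0, 0],
  [0, 0, -0.022, 0, 0, 0],
  [0, 0, -0.022, 0, 0, 0],
])

```text
clock: 22.85
tcp_pos: [0.6006, 0.0006, 0.0906]
orientation: [0.374, 3.119, 0.0]
contact_force: [-0.3, -0.4, -0.5]
grip_width: 0.0382
gripper_force: 41.0
```

Emit:
step_arm([
  [0, 0, 0, 0, 0, 0],
  [0, 0, 0, 0, 0, 0],
])

```text
clock: 23.02
tcp_pos: [0.6007, 0.0006, 0.0908]
orientation: [0.374, 3.119, 0.0]
contact_force: [-0.5, -0.6, -1.3]
grip_width: 0.038
gripper_force: 41.0
```

Still about 3 mm up, so I lower the rest, release and retreat.

Emit:
step_arm([
  [-0.002, 0, -0.003, 0, 0, 0],
  [-0.002, 0, -0.005, 0, 0, 0],
  [-0.002, 0, -0.005, 0, 0, 0],
  [-0.002, 0, -0.005, 0, 0, 0],
  [-0.002, 0, -0.005, 0, 0, 0],
])

```text
clock: 23.43
tcp_pos: [0.5994, 0.0006, 0.0876]
orientation: [0.374, 3.119, 0.0]
contact_force: [0.5, -0.6, 2.2]
grip_width: 0.0383
gripper_force: 41.2
```

Emit:
step_arm([
  [0, 0, 0, 0, 0, 0],
  [0, 0, 0, 0, 0, 0],
  [0, 0, 0, 0, 0, 0],
  [0, 0, 0, 0, 0, 0],
  [0, 0, 0, 0, 0, 0],
], jaw=0)

```text
clock: 23.85
tcp_pos: [0.5992, 0.0007, 0.0874]
orientation: [-0.374, -3.119, 0.0]
contact_force: [-0.4, -0.2, -0.7]
grip_width: 0.0858
gripper_force: 0.0
```

Emit:
step_arm([
  [0, 0, 0, 0, 0, 0],
  [0, 0, 0.05, 0, 0, 0],
  [0, 0, 0.1, 0, 0, 0],
  [0, 0, 0.17, 0, 0, 0],
  [0, 0, 0.17, 0, 0, 0],
])

```text
clock: 24.27
tcp_pos: [0.6035, -0.0, 0.1968]
orientation: [0.374, 3.108, 0.004]
contact_force: [1.4, 0.2, 0.6]
grip_width: 0.0853
gripper_force: 0.0
```

Emit:
step_arm([
  [-0.2, 0.1, 0, 0, 0, 0],
  [-0.2, 0.1, 0, 0, 0, 0],
  [-0.2, 0.1, 0, 0, 0, 0],
  [-0.2, 0.1, 0, 0, 0, 0],
  [-0.2, 0.1, 0, 0, 0, 0],
])

```text
clock: 24.68
tcp_pos: [0.4764, 0.0623, 0.1893]
orientation: [-0.369, -3.118, -0.002]
contact_force: [1.1, -1.0, -0.3]
grip_width: 0.0855
gripper_force: 0.0
```

Emit:
step_arm([
  [0, 0, 0, 0, 0, 0],
  [0, 0, 0, 0, 0, 0],
  [0, 0, 0, 0, 0, 0],
  [0, 0, 0, 0, 0, 0],
])

```text
clock: 25.02
tcp_pos: [0.4803, 0.0599, 0.1895]
orientation: [0.377, 3.118, -0.001]
contact_force: [-0.5, 0.4, -0.4]
grip_width: 0.0857
gripper_force: 0.0
```

```bash
python3 - <<'E'
from h import *
ims=[]
for n,(u,v) in(('scene',(300,205)),('side',(220,190))):
    a=eyes.grab_frame(n); cv2.imwrite(f'pics/{n}16.png',a[:,:,::-1]); ims.append(cv2.resize(a[v-50:v+50,u-40:u+40,::-1],(400,500),interpolation=2))
    K,E=cam(n)
    print(n,*fit(blob(a,[0,120,60],[8,255,255],(u-25,v-45,u+25,v+15)),K,E,.021,.067,.091))
cv2.imwrite('pics/c16.png',np.hstack(ims))
E
```

```text
scene [0.5971 0.0002] 1.297109693480308
side [0.6006 0.0033] 1.1804002216668072
```

View pics/c16.png

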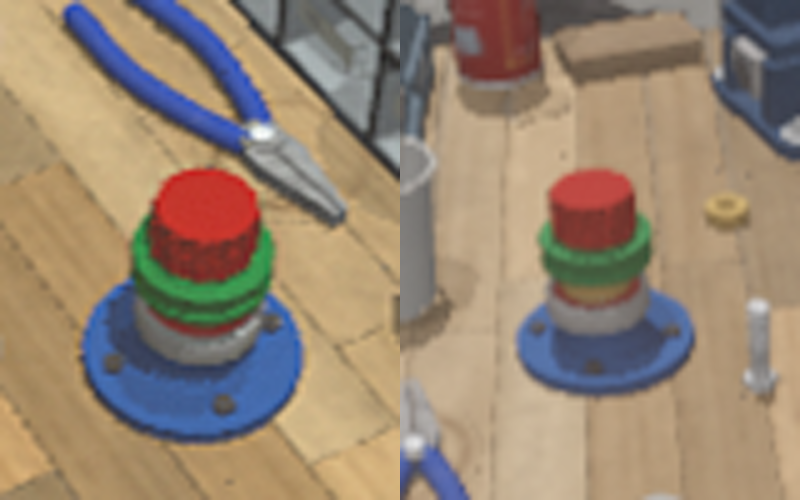

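Both views show the full stack level and centred: bearing, spacer, pulley, and the cap on top at crop (205,220) and (592,205). The arm is clear, so I hand in.

```bash
python3 -c "
from bench import r
print(r.hand_in())"
```

```text
the job is handed in; nothing more can be done
None
```

The idler is built on the blue stand's pin (bearing, spacer, pulley, cap closed end up), let go, and handed in at about 25 s of the 93 s allowed. Both outside cameras showed the stack level and centred, but the hand-in returned no verdict.

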